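# Part the nose-cone mould with the wedge

## Robot

A 6-joint arm with a two-finger parallel gripper is mounted at the origin on the work surface. World frame = base frame: x ahead of the robot, y to its left, z up, the work surface at z = 0. Lengths are in m, angles in rad, forces in N, time in s.
With the tool pointing down it reaches from about 0.225 to 0.875 m from the base axis. Payload 3.4 kg.
Tool frame: the origin (TCP) lies midway between the tips of the shut fingers; the grasp point (between the pads) lies behind it (manip.grip_point_offset is the z of the grasp point in the tool frame, in m); z points along the fingers, x is the direction in which the jaws open and shut, and the axes are right-handed (so a half turn about z gives the same grasp; the last joint's range is limited). The gripper opens to 85 mm and grips with 20 to 120 N. Pads are 22 mm wide; open, the fingers measure 114 mm over their backs; the gripper's body (76 mm by 85 mm) begins 54 mm behind the grasp point. The pads swing forward as they close: fully open they stand 13 mm farther back than shut.
Start: joints at [-0.121, 0.276, 1.505, -0, 1.361, -0.121], TCP at [0.575, -0, 0.231] pointing down, gripper open.
Joint ranges: [-2.89, 2.89], [-0.75, 2.08], [0.22, 2.7], [-1.18, 4.32], [0.11, 2.71], [-2.7, 2.7]. Speed limits (rad/s): [2.57, 2.57, 3.14, 3.14, 3.14, 3.14].

## Interface

Orientations are given as a unit quaternion [w, x, y, z].
In Python, from rig import manip, eyes, recognise, regions_of, mark_of gives the robot as it stands.
- The arm moves only by the shell command python3 -m inch 'ROWS' [FORCE]. ROWS is JSON, a list of rows, each a list of 5 numbers: the gripper command: -1 is shut, 1 is fully open, values between are in proportion, then the shift along the tool's x, y, z in mm, then the turn about the tool's z in degrees. A call has 1 to 20 rows; each row shifts and turns the pose as measured when the row begins, along the tool's axes as they then stand; what a row does not reach is not made up. A row lasts 1/12 s, in which the tool goes at most 41.7 mm and 7.16 degrees, less where a joint would pass 70% of its speed; a pose out of reach is approached as far as the arm can. A call with a gripper value outside its range is refused whole. The fingers move at their own pace and stop on an object; FORCE is the grip in N (left out, the last holds). Time passes only in rows, so rows that do not move let the fingers close. It gives the time, the measured TCP pose, the force and the opening at its end, in the units of the state.
- manip.get_state(): the state, without advancing time (a new reading comes with each control period).
- eyes.get_image(name): name is "scene" or "side" or "wrist"; returns a dict with "frame" (400x640x3 uint8, red, green, blue), "K" (3x3 intrinsics, pixels), "k1" (the pictures are not rectified: a ray, as slopes to the right and down, at radius r is drawn at 1 + k1 r^2 times it, then the intrinsics apply), "rvec" (rotation vector, rad) and "tvec" (3), from world to camera coordinates, as OpenCV has them; the wrist camera has in their place "mount" (4x4, takes a point from camera to tool coordinates, whose origin is the TCP and whose axes are the tool frame's). Camera axes: x right, y down, z forward; pixel columns grow to the right and rows downward; lengths in m; the calibration is good to about 2 mm. A picture is of the moment at which its call begins: read the wrist's pose just before it. There is no depth.
- manip.sign_off(): hands the job in, once; it reports no verdict.
Trained networks look in a picture, given as the dict that the camera call returned (one of the last four; its "shot" number tells which), for a name from the list of things; names that differ only in an ending like _2 or _b are one class to them, and where a whole thing is asked for, a point or a joint stands for the part that bears it (a point fixed in the world has none). Each returns a list of dicts, best first, with "confidence" (0 to 1); they miss things now and then, are a little off and sometimes report something else, mostly with a low value. They report only what shows in the picture. A call takes as long as a camera call. They do not tell look-alikes from the thing itself.
- recognise(picture, target): "bbox" ([left, top, width, height] in pixels, round what is visible of it).
- regions_of(picture, target): "mask" (400x640 bool, what is visible of it) and "bbox" ([left, top, width, height] in pixels, round what is visible of it).
- mark_of(picture, target): "point" ([row, column] in pixels: a listed point, or the origin of a listed thing).
The state is a dict: "clock": time; "qpos": joint angles; "qd": joint speeds; "effort": joint torques, N m; "position": TCP position; "ee_rot": TCP orientation; "contact_force": force on the tool from outside, world axes, zero at the start; "moment": the same for the moment, N m; "width": finger opening in m.
Only numpy, scipy, OpenCV 4.12 (cv2) and the standard library are available. Lean on these libraries where they do the work, as an engineer would, in place of code of your own. Each camera call takes 0.05 s, during which the arm holds its last target.

## Task

Part the two wooden halves of the nose-cone mould evenly with the wooden wedge from the tool stand: press the wedge down into the notches at the two ends of the seam in turn, a little at a time, so that neither notch ever opens more than about 9 mm further than the other. Go on until the halves stand at least 15 mm apart at the middle of the seam, nearly parallel, and leave the wedge standing in one of the notches. Push on the mould with the wedge only, not with the gripper.

Things in the scene. Friction and masses are not known exactly. Their poses are not given: they have to be found in the camera images.
- wedge_grip (a point): Wooden wedge, tip down in one of 3 slots 80 mm apart along y in a stand (top 90 mm high); the other tools have round or ball handles up to 143 mm high. Point: centre of its square block handle, 26 (x) x 24 (y) x 45 mm. 22.5 mm lower: top of a collar 62 x 40 x 5, then blade 66 long, 20 wide (y), 43.6 thick (x) tapering on both x faces to 4 at the tip, 93.5 below the point. z up.
- mould: Fixed aluminium base 200 (x) x 240 (y) mm; origin under its centre, on the table. On it two wooden halves, each 42 (x) x 200 (y), flat tops 80 mm above the table, meet in a seam along y at x = 0. They slide apart along x on tight rods at y = +-85 and stay where put. Notches cross the seam at y = +60 and -60, 40 mm long along y: V with the wedge's slope; wedge x goes along mould x, either way.
- near_seam (a point): On the robot-side (-x) half: inner face, mid-length of the seam, top edge (80 mm up); axes as the base's when shut, moves with its half. Each notch is 20.8 mm wide at the top, 10 mm at 18 mm down, then straight to 14 mm above the table. The wedge touches when its tip is 28 mm below the tops; each mm deeper opens that notch 0.6 mm (58 deep: 18 mm). Collar meets the top at 66.
- far_seam (a point): Same point on the +x half; the two coincide when shut, so their distance is the opening at mid-seam. 120 mm x the angle (rad) between the two frames = difference between the notches. Wedging one notch opens that end; the other hardly moves. Both halves give way, so the wedge need not be exactly centred. The tight fit yields slowly: about 8 N at 40 mm/s down, more when faster.
Not all that is in view belongs to the job. Leave any green or red look-alike of the part that bears wedge_grip alone.

How it is judged:
At the end, for the whole second after the job is handed in: The halves are over 15 mm apart at mid-seam and parallel within 0.05 rad; the wedge stands in a notch, its handle centre within 20 mm along and 25 mm across the seam of the notch centre and under 135 mm above the table, leaning less than 15 degrees (distance between near_seam and far_seam above 0.015 m and angle between the x axis of near_seam and the x axis of far_seam, either way round below 0.05 rad and ((y of wedge_grip in the frame of mould between 0.04 and 0.08 m and x of wedge_grip in the frame of mould between -0.025 and 0.025 m and z of wedge_grip in the frame of mould below 0.135 m) or (y of wedge_grip in the frame of mould between -0.08 and -0.04 m and x of wedge_grip in the frame of mould between -0.025 and 0.025 m and z of wedge_grip in the frame of mould below 0.135 m)) and angle between wedge_grip's own z axis and vertical below 0.26 rad); the robot touches nothing.
It fails at once if one notch opens more than 9.6 mm further than the other (halves more than 0.08 rad out of parallel) (angle between the x axis of near_seam and the x axis of far_seam, either way round above 0.08 rad).
It fails at once if the gripper itself pushes the mould with more than 8 N (contact force between any of the fingers, the arm and mould above 8 N).
It also fails if it takes over 45 s, if anything falls off the work surface, if the arm or the gripper's body presses on something with over 40 N, if the wrist force passes 120 N, or if a joint passes its speed limit or range.

## Working session

There is one attempt and no reset: what is moved stays moved. The work goes in short steps, Python scripts to look and compute and a shell command to move; the robot and the scene stay as the last step left them, time stands still between calls to the robot, and variables do not carry over. Pictures are saved under pics/ and viewed, and the job is handed in when it is done.

```bash
ls; mkdir -p pics; cat > h.py <<'E'
import numpy as np, cv2
from rig import manip, eyes, recognise, regions_of, mark_of
from scipy.spatial.transform import Rotation as R
def save(p,n): cv2.imwrite('pics/'+n,cv2.cvtColor(p,cv2.COLOR_RGB2BGR))
def cam(im,st=None):
    if 'mount' in im:
        q=st['ee_rot'];T=np.eye(4);T[:3,:3]=R.from_quat([q[1],q[2],q[3],q[0]]).as_matrix();T[:3,3]=st['position']
        return T@np.array(im['mount'])
    Rm=cv2.Rodrigues(np.array(im['rvec'],float))[0];T=np.eye(4);T[:3,:3]=Rm.T;T[:3,3]=-Rm.T@np.array(im['tvec']).ravel();return T
def ray(im,rc,st=None):
    K=np.array(im['K']);T=cam(im,st)
    d=np.array([(rc[1]-K[0,2])/K[0,0],(rc[0]-K[1,2])/K[1,1]]);s=d.copy()
    for _ in range(30): s=d/(1+im['k1']*(s@s))
    v=T[:3,:3]@np.array([s[0],s[1],1.]);return T[:3,3],v/np.linalg.norm(v)
def atz(im,rc,z,st=None):
    o,v=ray(im,rc,st);return o+v*(z-o[2])/v[2]
def proj(im,P,st=None):
    T=np.linalg.inv(cam(im,st));c=T[:3,:3]@np.array(P)+T[:3,3];s=c[:2]/c[2];s=s*(1+im['k1']*(s@s));K=np.array(im['K'])
    return [s[1]*K[1,1]+K[1,2],s[0]*K[0,0]+K[0,2]]
def tri(rays):
    A=sum(np.eye(3)-np.outer(v,v) for o,v in rays);b=sum((np.eye(3)-np.outer(v,v))@o for o,v in rays)
    p=np.linalg.solve(A,b);return p,[round(float(np.linalg.norm(np.cross(p-o,v)))*1000,1) for o,v in rays]
E
python3 - <<'E'
from h import *
st=manip.get_state();print(st, manip.grip_point_offset)
for n in ['scene','side','wrist']:
    im=eyes.get_image(n);save(im['frame'],n+'0.png')
    for t in ['wedge_grip','mould','near_seam','far_seam']:
        print(n,t,[(np.round(d['point'],1),round(d['confidence'],2), np.round(atz(im,d['point'],{'wedge_grip':.12,'mould':0}.get(t,.08),st),3)) for d in mark_of(im,t)])
E
```

```text
pics
{'clock': 0.0, 'qpos': array([-1.20980033e-01,  2.76613869e-01,  1.50616019e+00,  1.94056420e-05,
        1.36064641e+00, -1.20975843e-01]), 'qd': array([-0.00039824, -0.00070665,  0.00084671, -0.00152252, -0.00084477,
        0.00128423]), 'effort': array([ 6.20495921e-04, -4.16768074e+01, -2.45808578e+01, -1.52056768e-04,
        1.11346930e-02,  1.69860516e-05]), 'position': array([5.74479511e-01, 7.63386711e-05, 2.30418139e-01]), 'ee_rot': array([-1.19711016e-04,  9.99999582e-01, -4.12748196e-06, -9.06080457e-04]), 'contact_force': array([ 0.42153313,  0.46853396, -0.84288866]), 'moment': array([ 0.01578689, -0.03573985, -0.01401825]), 'width': 0.0857166528277841} -0.0187
scene wedge_grip [(array([197.9, 387.6]), 0.84, array([0.509, 0.19 , 0.12 ])), (array([257.4, 309.3]), 0.78, array([0.655, 0.087, 0.12 ])), (array([173.2, 312.3]), 0.62, array([0.471, 0.058, 0.12 ])), (array([288. , 396.4]), 0.57, array([0.686, 0.214, 0.12 ])), (array([141.9, 361. ]), 0.55, array([0.364, 0.132, 0.12 ]))]
scene mould [(array([252.3, 171.5]), 0.92, array([ 0.595, -0.176,  0.   ]))]
scene near
[... 443 characters left out ...]
rray([0.506, 0.188, 0.12 ]))]
side mould [(array([266.2, 430.1]), 0.63, array([ 0.602, -0.173,  0.   ]))]
side near_seam [(array([249. , 432.7]), 0.31, array([ 0.586, -0.169,  0.08 ]))]
side far_seam [(array([248.4, 435.3]), 0.59, array([ 0.591, -0.172,  0.08 ]))]
wrist wedge_grip [(array([ 96.2, 392.3]), 0.92, array([0.631, 0.084, 0.12 ])), (array([47.9, 39.9]), 0.67, array([0.347, 0.125, 0.12 ])), (array([136.1, 172.6]), 0.6, array([0.45 , 0.053, 0.12 ]))]
wrist mould [(array([294.1, 337.5]), 0.88, array([ 0.597, -0.172,  0.   ]))]
wrist near_seam [(array([336.2, 338.5]), 0.73, array([ 0.594, -0.177,  0.08 ]))]
wrist far_seam [(array([332.5, 338. ]), 0.96, array([ 0.594, -0.172,  0.08 ]))]
```

View pics/scene0.png

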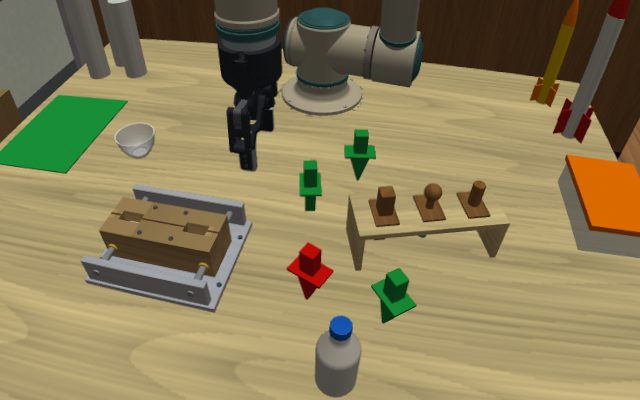

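View pics/side0.png

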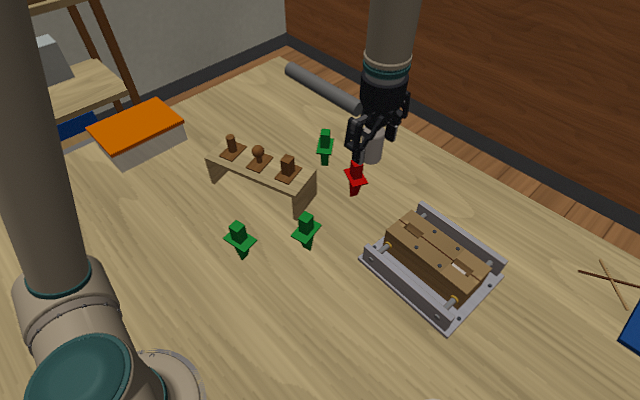

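View pics/wrist0.png

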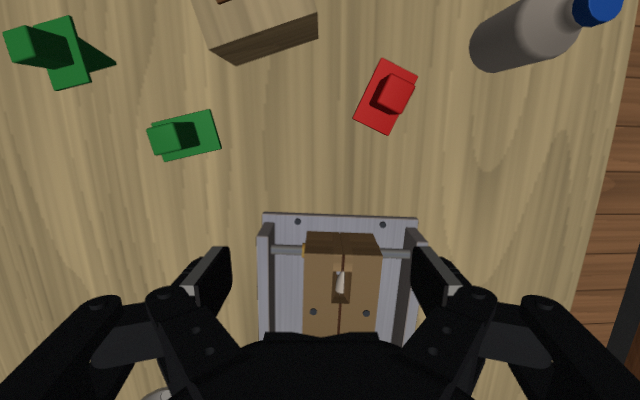

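The candidates for the wedge in the scene image, as (col,row), are:
- brown block handle at (387,198), first in the stand
- brown ball handle at (432,192) and round handle at (478,193)
- green look-alikes at (361,142), (312,173) and (396,288)
- red look-alike at (309,257)

By the description, I choose the brown square block at (387,198). I'll check it in a close crop.

```bash
python3 - <<'E'
from h import *
st=manip.get_state()
s=eyes.get_image('scene');d=eyes.get_image('side');w=eyes.get_image('wrist')
print(np.round(w['mount'],3))
c=[m['point'] for m in mark_of(s,'wedge_grip')];e=[m['point'] for m in mark_of(d,'wedge_grip')]
a=min(c,key=lambda p:np.hypot(p[0]-198,p[1]-387));b=min(e,key=lambda p:np.hypot(p[0]-165,p[1]-286))
print(a,b,tri([ray(s,a),ray(d,b)]))
f=np.hstack([cv2.resize(s['frame'][150:270,340:520],None,fx=2.2,fy=2.2),cv2.resize(d['frame'][120:240,200:330],None,fx=2.2,fy=2.2)]);save(f,'crop1.png')
E
```

```text
[[ 1.     0.001  0.001 -0.001]
 [-0.001  0.965  0.264 -0.067]
 [-0.    -0.264  0.965 -0.143]
 [ 0.     0.     0.     1.   ]]
[199.7, 387.6] [166.3, 285.7] (array([0.50749698, 0.19062144, 0.11460135]), [0.4, 0.4])
```

View pics/crop1.png

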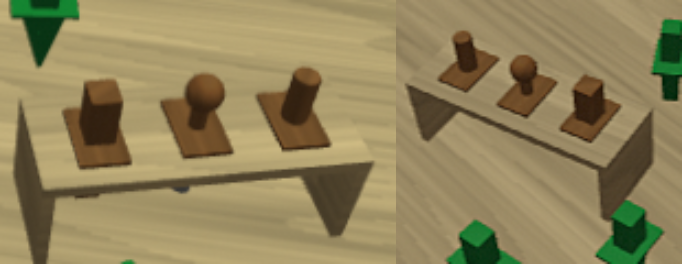

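The crop confirms it: the square block handle is the leftmost tool in the scene view and nearest in the side view, with the ball and round handles next to it. I'll move over it for a closer look.

```bash
python3 -m inch '[[1,-17,-33,-12,0],[1,-17,-33,-12,0],[1,-17,-33,-12,0],[1,-16,-31,-12,0],[1,0,0,0,0]]' 80
python3 - <<'E'
from h import *
st=manip.get_state();print(st['position'])
w=eyes.get_image('wrist');save(w['frame'],'w1.png')
for m in mark_of(w,'wedge_grip'): print(m['point'],m['confidence'],np.round(atz(w,m['point'],.1165,st),4))
E
```

```text
clock: 1.42
position: [0.507, 0.1324, 0.2791]
ee_rot: [-0.0, 1.0, -0.004, -0.001]
contact_force: [0.1, -0.6, -0.3]
width: 0.0854
[0.50704698 0.13238211 0.27905346]
[183.9, 156.2] 0.87 [0.3336 0.1344 0.1165]
[128.2, 324.8] 0.8 [0.5105 0.1893 0.1165]
[100.9, 465.9] 0.76 [0.6483 0.2154 0.1165]
[218.1, 433.2] 0.71 [0.6265 0.0952 0.1165]
[249.3, 263.7] 0.67 [0.4429 0.0601 0.1165]
```

View pics/w1.png

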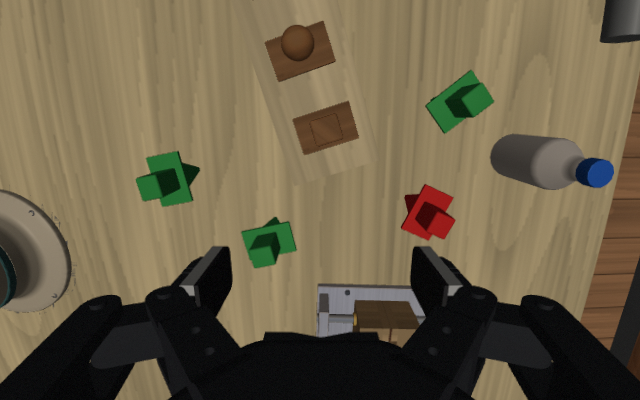

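The wedge is at (326,129), collar tilted about 17° in the image. The ball tool is at (298,45). Next I'll measure the yaw from the collar.

```bash
python3 - <<'E'
from h import *
st=manip.get_state()
w=eyes.get_image('wrist')
rs=regions_of(w,'wedge_grip')
r=min(rs,key=lambda r:np.hypot(r['bbox'][0]+r['bbox'][2]/2-326,r['bbox'][1]+r['bbox'][3]/2-129))
print(r['bbox'],r['mask'].sum())
v=r['mask'].astype(np.uint8)
cs=max(cv2.findContours(v,0,2)[0],key=cv2.contourArea).reshape(-1,2)
P=np.array([atz(w,(y,x),.095,st)[:2] for x,y in cs],np.float32)*1000
print(cv2.minAreaRect(P))
f=cv2.resize(w['frame'][80:180,260:390],None,fx=5,fy=5);save(f,'crop2.png')
# scene mould
E
```

```text
[292.3, 96.5, 65.3, 53.7] 2327
((510.7971496582031, 188.54888916015625), (62.81723403930664, 40.52769470214844), 17.851411819458008)
```

View pics/crop2.png

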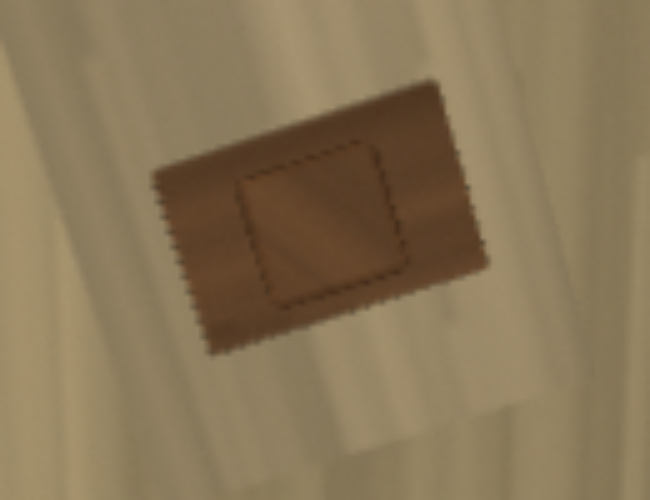

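```bash
python3 -m inch '[[1,2,-28,0,0],[1,2,-28,0,0],[1,0,0,0,-6],[1,0,0,0,-6],[1,0,0,0,-6],[1,0,0,30,0],[1,0,0,30,0],[1,0,0,30,0],[1,0,0,0,0]]' 80
python3 - <<'E'
from h import *
st=manip.get_state();print(st['position'])
q=st['ee_rot'];print(R.from_quat([q[1],q[2],q[3],q[0]]).as_matrix().round(3))
w=eyes.get_image('wrist');save(w['frame'],'w2.png')
for m in mark_of(w,'wedge_grip')[:3]: print(m['point'],m['confidence'],np.round(atz(w,m['point'],.1165,st),4))
E
```

```text
clock: 2.37
position: [0.5218, 0.1716, 0.1776]
ee_rot: [0.004, 0.989, 0.149, -0.004]
contact_force: [-1.0, -1.3, -0.4]
width: 0.0854
[0.52181742 0.17163258 0.17755768]
[[ 0.955  0.295 -0.007]
 [ 0.295 -0.955 -0.01 ]
 [-0.009  0.008 -1.   ]]
[181.8, 68.3] 0.9 [0.3405 0.1405 0.1165]
[187.9, 316.2] 0.88 [0.512  0.189  0.1165]
[202.8, 506.2] 0.56 [0.6438 0.219  0.1165]
```

View pics/w2.png

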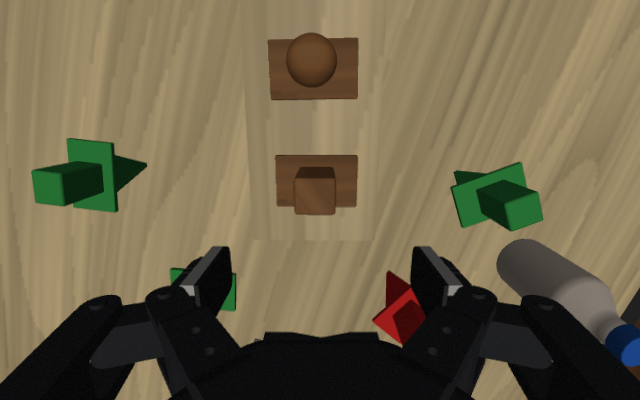

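The tool is now aligned with the collar. The wedge is at (316,188) and the ball tool at (311,60). The tool needs about 20 mm more along tool -y and 5 mm along -x.

```bash
python3 -m inch '[[1,-3,-10,0,0],[1,-2,-10,0,0],[1,0,0,0,0],[1,0,0,20,0],[1,0,0,0,0]]' 80
python3 - <<'E'
from h import *
st=manip.get_state();print(st['position'])
q=st['ee_rot'];M=R.from_quat([q[1],q[2],q[3],q[0]]).as_matrix();print(M.round(3))
w=eyes.get_image('wrist');save(w['frame'],'w3.png')
for m in mark_of(w,'wedge_grip')[:3]:
    p=atz(w,m['point'],.1165,st);print(m['point'],m['confidence'],np.round(p,4),M.T@(p-st['position'])*1000)
E
```

```text
clock: 2.88
position: [0.5196, 0.1927, 0.1706]
ee_rot: [0.003, 0.989, 0.148, 0.008]
contact_force: [-0.4, 0.1, -1.3]
width: 0.0852
[0.51962387 0.19274411 0.17057608]
[[ 0.956  0.293  0.018]
 [ 0.293 -0.956 -0.004]
 [ 0.016  0.009 -1.   ]]
[352.0, 411.3] 0.73 [0.6237 0.1043 0.1165] [ 72.7251716  114.60408839  56.25221515]
[209.0, 53.4] 0.7 [0.3393 0.1445 0.1165] [-187.37370675   -7.28699279   51.10658194]
[218.7, 306.8] 0.63 [0.5109 0.1895 0.1165] [-10.12650602   0.09874444  53.92832872]
```

View pics/w3.png

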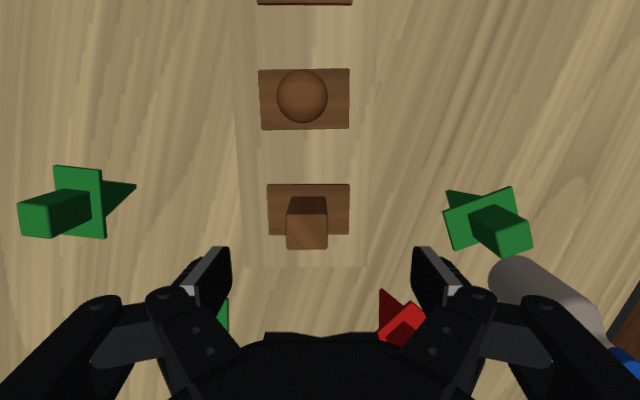

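The wedge is at (307,219), with about -10 mm of tool x left.

```bash
python3 -m inch '[[1,-8,0,0,0],[1,0,0,0,0],[1,0,0,20,0],[1,0,0,15,0],[1,0,0,0,0],[1,0,0,0,0]]' 80
python3 - <<'E'
from h import *
st=manip.get_state();print(st['position'])
q=st['ee_rot'];M=R.from_quat([q[1],q[2],q[3],q[0]]).as_matrix();print(M.round(3))
w=eyes.get_image('wrist');save(w['frame'],'w4.png')
for m in mark_of(w,'wedge_grip'):
    p=atz(w,m['point'],.1165,st)
    if abs(p[0]-.51)<.05:print(m['point'],m['confidence'],np.round(p,4),M.T@(p-st['position'])*1000)
print(M.T@(np.array([.511,.189,.1165])-st['position'])*1000)
E
```

```text
clock: 3.48
position: [0.5176, 0.1914, 0.1448]
ee_rot: [0.003, 0.989, 0.149, 0.018]
contact_force: [-0.7, -0.7, 1.1]
width: 0.0853
[0.51760495 0.19137069 0.14477076]
[[ 0.955  0.294  0.036]
 [ 0.294 -0.956 -0.   ]
 [ 0.034  0.011 -0.999]]
[232.2, 307.6] 0.96 [0.5105 0.189  0.1165] [-8.48962538 -0.13312681 27.99869978]
[-7.96637531e+00  2.26533801e-02  2.80181655e+01]
```

View pics/w4.png

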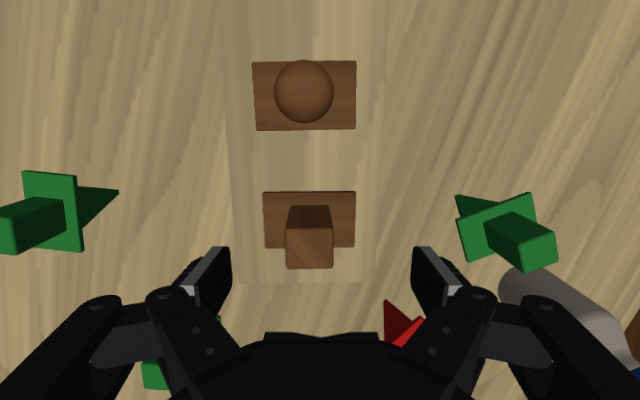

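The tool is tilting about 2° more as it moves. I'll check whether null rows cause that drift.

```bash
cat > s.py <<'E'
from h import *
st=manip.get_state()
q=st['ee_rot'];M=R.from_quat([q[1],q[2],q[3],q[0]]).as_matrix()
print('pos',st['position'].round(4),'z',M[:,2].round(4),'x',M[:,0].round(3),'F',st['contact_force'].round(1),'w',round(st['width'],4),'t',round(st['clock'],2))
if __name__=='__main__':
    import sys
    if len(sys.argv)>3:
        print('tool delta mm',(M.T@(np.array([float(a) for a in sys.argv[1:4]])-st['position'])*1000).round(1))
E
python3 s.py;  python3 -m inch '[[1,0,0,0,0],[1,0,0,0,0],[1,0,0,0,0],[1,0,0,0,0]]' >/dev/null; python3 s.py .511 .189 .101;python3 -m inch '[[1,-8,0,0,0]]' >/dev/null; python3 s.py .511 .189 .101
```

```text
pos [0.5179 0.1914 0.1451] z [ 3.630e-02 -2.000e-04 -9.993e-01] x [0.955 0.294 0.035] F [ 0.2 -0.6 -0. ] w 0.0858 t 3.58
pos [0.5195 0.1917 0.148 ] z [ 4.110e-02  9.000e-04 -9.992e-01] x [0.955 0.294 0.04 ] F [-0.7  0.5 -1. ] w 0.0851 t 3.92
tool delta mm [-10.8  -0.4  46.6]
pos [0.5135 0.1898 0.1482] z [ 0.0437  0.0016 -0.999 ] x [0.955 0.294 0.042] F [0.4 0.8 0.4] w 0.0858 t 4.0
tool delta mm [-4.6 -0.5 47. ]
```

Null rows creep: about +0.0014 rad pitch and 0.7 mm up per row. So I'll use few rows and let camera calls do the settling, since they hold the last target. Now I'll descend.

```bash
cat > settle.py <<'E'
from h import *
import sys
for _ in range(int(sys.argv[1]) if len(sys.argv)>1 else 3): eyes.get_image('side')
E
python3 -m inch '[[1,-5,0,22,0],[1,0,0,24,0]]' >/dev/null; python3 settle.py 3; python3 s.py .511 .189 .104
```

```text
pos [0.5114 0.1886 0.1044] z [ 0.0477  0.0025 -0.9989] x [0.955 0.294 0.046] F [ 0.3 -0.6  0.5] w 0.0853 t 4.32
tool delta mm [-0.2 -0.5  0.4]
```

```bash
python3 -m inch '[[-1,0,0,0,0]]' 80 >/dev/null; python3 settle.py 8; python3 s.py; python3 - <<'E'
from h import *
w=eyes.get_image('wrist');save(w['frame'],'w5.png')
E
```

```text
pos [0.512  0.1887 0.1059] z [ 0.0495  0.0028 -0.9988] x [0.955 0.294 0.048] F [-0.2 -0.4  6.1] w 0.0253 t 4.8
```

View pics/w5.png

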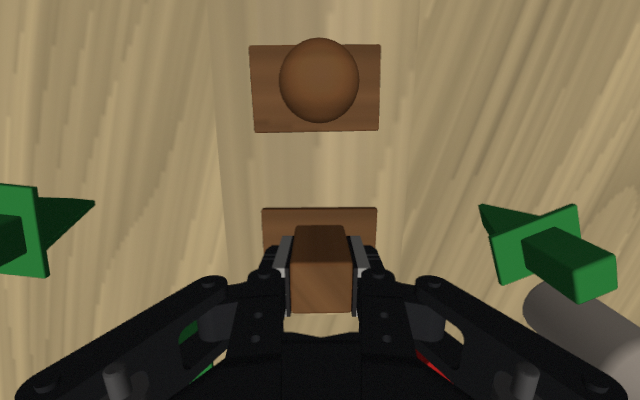

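The square handle is held between the pads, at (320,270) with a width of 25.3 mm. Lifting.

```bash
python3 -m inch '[[-1,0,0,-25,0],[-1,0,0,-35,0],[-1,0,0,-30,0]]' 100 >/dev/null; python3 settle.py 2; python3 s.py; python3 - <<'E'
from h import *
s=eyes.get_image('scene');save(s['frame'],'s1.png')
d=eyes.get_image('side');save(d['frame'],'d1.png')
f=np.hstack([cv2.resize(s['frame'][170:320,70:270],None,fx=2,fy=2),cv2.resize(d['frame'][190:340,350:520],None,fx=2,fy=2)]);save(f,'m1.png')
for n,im in (('s',s),('d',d)):
  for t,z in (('mould',0),('near_seam',.08),('far_seam',.08)):
    for m in mark_of(im,t)[:1]: print(n,t,m['confidence'],m['point'],atz(im,m['point'],z).round(4))
    for r in regions_of(im,t)[:1]:
        print(r['bbox'])
        np.save(f'{n}_{t}.npy',r['mask'])
E
```

```text
pos [0.5066 0.1882 0.1965] z [ 0.0456  0.0019 -0.999 ] x [0.955 0.294 0.044] F [ 1.5  0.1 -0.1] w 0.025 t 5.2
s mould 0.8 [253.4, 172.5] [ 0.597  -0.1734  0.    ]
[83.4, 184.4, 165.1, 127.0]
s near_seam 0.78 [222.0, 161.1] [ 0.5958 -0.1768  0.08  ]
[115.0, 194.5, 117.7, 63.9]
s far_seam 0.97 [224.2, 163.3] [ 0.5999 -0.171   0.08  ]
[98.7, 213.7, 124.8, 64.3]
d mould 0.7 [268.1, 426.7] [ 0.5923 -0.1703  0.    ]
[357.5, 202.6, 148.6, 135.8]
d near_seam 0.83 [248.8, 438.5] [ 0.5947 -0.1772  0.08  ]
[387.0, 219.1, 95.1, 90.5]
d far_seam 0.71 [249.8, 438.8] [ 0.5931 -0.179   0.08  ]
[400.9, 211.4, 91.4, 73.7]
```

View pics/m1.png

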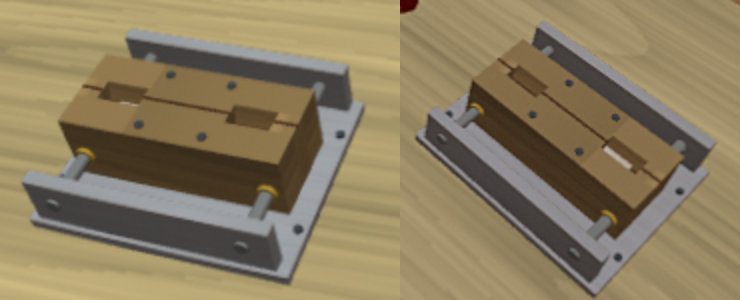

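View pics/s1.png

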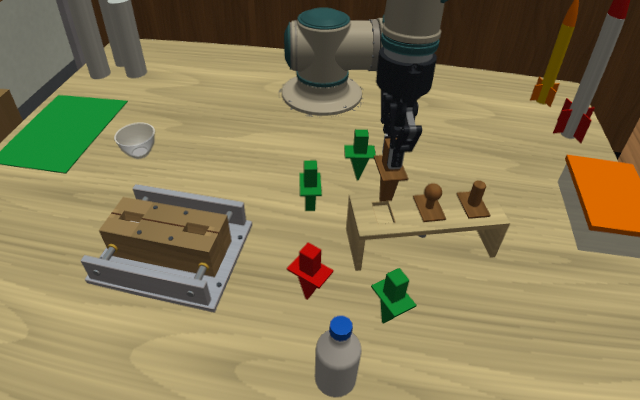

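The shut mould sits at the left of the scene view, with its seam running from (112,215) to (218,232). Its notches are near (132,217) and (197,229). The wedge is lifted clear of the stand. I'll fit the mould's yaw and centre from the corners of its top.

```bash
python3 - <<'E'
from h import *
s=eyes.get_image('scene');d=eyes.get_image('side')
# order: (-x,-y),(-x,+y),(+x,+y),(+x,-y)
S=[(122,197.5),(229,215),(208.5,253),(100,231)];Dd=[(466,294),(385.5,230),(410.5,210),(492,267.5)]
g=lambda im,L:np.array([atz(im,(r,c),.08)*1000 for c,r in L])
for im,L in((s,S),(d,Dd)):
    P=g(im,L);print(P.round(0)[:,:2].tolist(),P.mean(0).round(1));print('yaw from long',[np.degrees(np.arctan2(-(b-a)[0],(b-a)[1])).round(1) for a,b in((P[0],P[1]),(P[3],P[2]))])
E
```

```text
[[553.0, -272.0], [558.0, -69.0], [644.0, -75.0], [636.0, -271.0]] [ 597.8 -171.9   80. ]
yaw from long [np.float64(-1.5), np.float64(-2.6)]
[[547.0, -270.0], [554.0, -73.0], [636.0, -76.0], [633.0, -274.0]] [ 592.6 -173.1   80. ]
yaw from long [np.float64(-2.1), np.float64(-1.0)]
```

```bash
python3 -m inch '[[-1,0,0,-10,6.4],[-1,0,0,-10,6.4],[-1,0,0,-10,6.4]]' >/dev/null; python3 settle.py 2; python3 s.py .594 -.1125 .21
```

```text
pos [0.502  0.1872 0.2211] z [ 3.390e-02 -9.000e-04 -9.994e-01] x [ 0.998 -0.044  0.034] F [ 0.5 -0.2 -0.2] w 0.0249 t 6.35
tool delta mm [104.6 295.4  14.5]
```

```bash
python3 -m inch '[[-1,12,35,0,0],[-1,12,35,0,0],[-1,12,35,0,0],[-1,12,35,0,0],[-1,12,35,0,0],[-1,12,35,0,0],[-1,12,35,0,0],[-1,12,35,0,0]]' >/dev/null; python3 settle.py 3; python3 s.py .594 -.1125 .185
```

```text
pos [ 0.5909 -0.0984  0.2195] z [ 0.0319  0.0054 -0.9995] x [ 0.999 -0.006  0.032] F [ 0.1  0.1 -0.6] w 0.0253 t 7.17
tool delta mm [ 2.1 14.3 34.5]
```

```bash
python3 -m inch '[[-1,3,14,20,1.5]]' >/dev/null; python3 settle.py 3; python3 s.py .595 -.1125 .165; python3 - <<'E'
from h import *
s=eyes.get_image('scene');d=eyes.get_image('side');w=eyes.get_image('wrist');save(w['frame'],'w6.png')
f=np.hstack([cv2.resize(s['frame'][120:320,70:270],None,fx=2,fy=2),cv2.resize(d['frame'][140:340,350:520],None,fx=2,fy=2)]);save(f,'m2.png')
a=mark_of(s,'wedge_grip');b=mark_of(d,'wedge_grip')
print([(m['point'],m['confidence']) for m in a],[(m['point'],m['confidence']) for m in b])
E
```

```text
pos [ 0.593  -0.1114  0.1976] z [ 0.0274  0.0074 -0.9996] x [ 0.999 -0.031  0.027] F [-0.3  0.6 -0.4] w 0.0248 t 7.4
tool delta mm [ 1.2  1.3 32.6]
[([287.8, 397.5], 0.94), ([140.2, 359.3], 0.94), ([165.2, 185.2], 0.77), ([257.5, 310.9], 0.76), ([172.4, 311.6], 0.63)] [([166.0, 358.4], 0.86), ([223.6, 306.2], 0.8), ([187.0, 422.2], 0.72), ([234.3, 240.2], 0.67), ([135.0, 322.8], 0.63)]
```

View pics/m2.png

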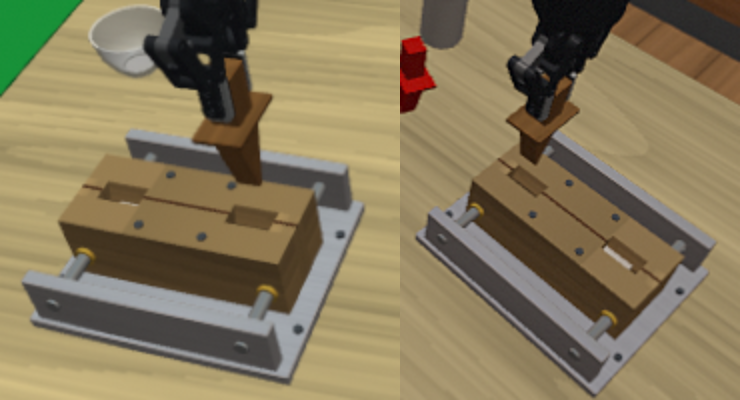

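View pics/w6.png

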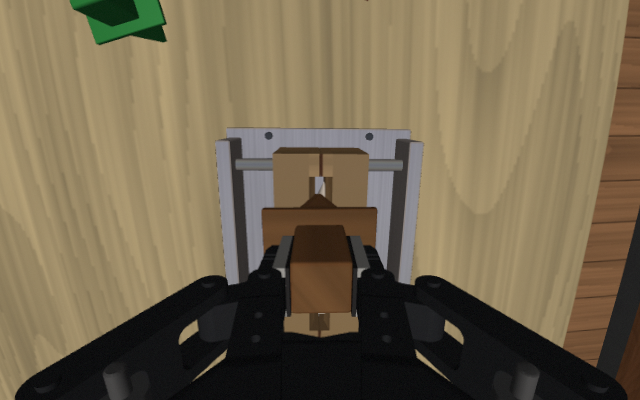

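The wedge hangs over the +y notch. In the wrist view the seam end is at (321,151), the notch at (318,190) and the other notch at (320,322). A consistency check against the calibration:

```bash
python3 - <<'E'
from h import *
st=manip.get_state();w=eyes.get_image('wrist');s=eyes.get_image('scene');d=eyes.get_image('side')
for c,r in((321,151),(318,190),(320,322),(274,151),(368,151)): print(atz(w,(r,c),.08,st).round(4))
print(tri([ray(s,(165.2,185.2)),ray(d,(187.,422.2))]))
f=cv2.resize(w['frame'][120:220,260:380],None,fx=6,fy=6);save(f[:600,:720],'w6c.png')
q=st['ee_rot'];M=R.from_quat([q[1],q[2],q[3],q[0]]).as_matrix()
tip=st['position']+M@np.array([0,0,.082]);print('tip pred',tip.round(4),proj(s,tip),proj(d,tip),proj(w,tip,st))
m0=np.array([.595,-.1725,0]);a=np.radians(-1.8);Rm=np.array([[np.cos(a),-np.sin(a),0],[np.sin(a),np.cos(a),0],[0,0,1]])
for P in ([0,.1,.08],[0,.08,.08],[0,.06,.08],[0,.04,.08],[-.042,.1,.08],[.042,.1,.08]): print(P,np.round(proj(w,m0+Rm@np.array(P),st),1))
E
```

```text
[ 0.5995 -0.0717  0.08  ]
[ 0.5958 -0.1063  0.08  ]
[ 0.5935 -0.2445  0.08  ]
[ 0.5589 -0.0704  0.08  ]
[ 0.6405 -0.073   0.08  ]
(array([ 0.59284384, -0.10785494,  0.21098408]), [1.0, 1.0])
tip pred [ 0.5974 -0.1108  0.1185] [np.float64(211.76347559063117), np.float64(193.5766154087528)] [np.float64(217.69333524326333), np.float64(416.08437109387773)] [np.float64(206.6758548797178), np.float64(321.46036546576016)]
[0, 0.1, 0.08] [152.  319.5]
[0, 0.08, 0.08] [174.7 319.4]
[0, 0.06, 0.08] [196.7 319.4]
[0, 0.04, 0.08] [217.8 319.4]
[-0.042, 0.1, 0.08] [152.1 270.9]
[0.042, 0.1, 0.08] [152.  367.5]
```

View pics/w6c.png

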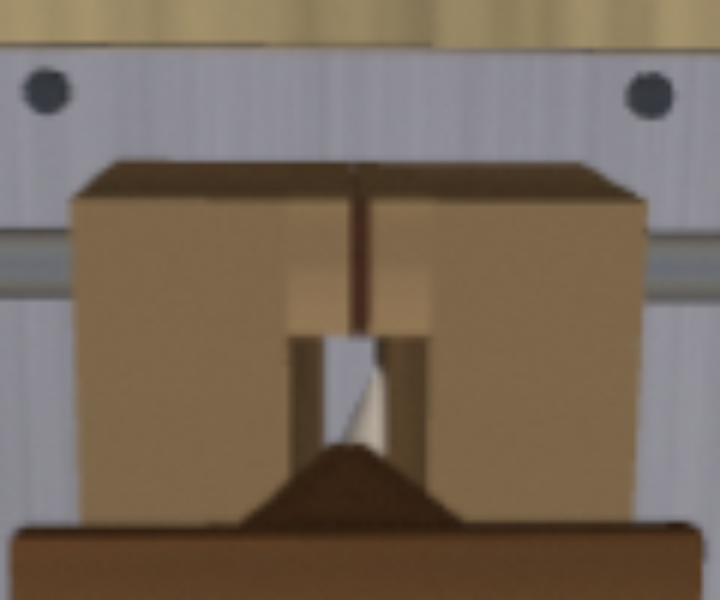

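Predicted and seen mould edges agree within about 1 px. The tip sits about 2 mm towards -x of the notch centre. I'll lower it to just above contact, then look.

```bash
python3 -m inch '[[-1,3,3,24,0],[-1,0,0,27,0]]' >/dev/null; python3 settle.py 2; python3 s.py .595 -.1145 .137; python3 - <<'E'
from h import *
s=eyes.get_image('scene');d=eyes.get_image('side');w=eyes.get_image('wrist');save(w['frame'],'w7.png')
f=np.hstack([cv2.resize(s['frame'][120:320,70:270],None,fx=2,fy=2),cv2.resize(d['frame'][140:340,350:520],None,fx=2,fy=2)]);save(f,'m3.png')
E
```

```text
pos [ 0.5996 -0.1137  0.151 ] z [ 0.0353  0.0048 -0.9994] x [ 0.999 -0.029  0.035] F [-1.2  0.7 -0.9] w 0.025 t 8.07
tool delta mm [-5.   1.  13.8]
```

View pics/m3.png

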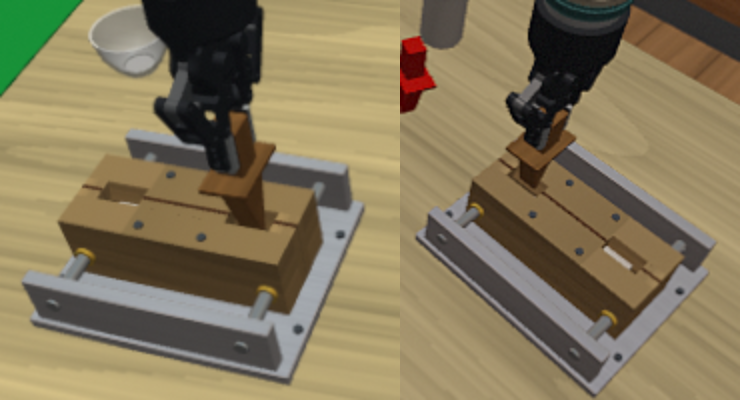

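View pics/w7.png

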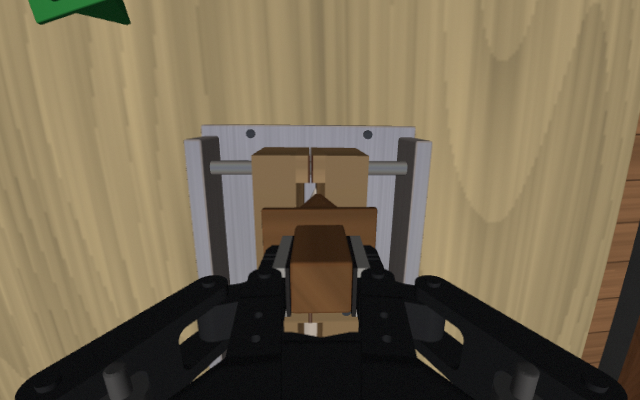

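The tip is in the +y notch but 5 mm towards +x. I'll correct that while lowering.

```bash
python3 -m inch '[[-1,-6,1,5,0]]' >/dev/null; python3 settle.py 2; python3 s.py .595 -.1145 .137;python3 -m inch '[[-1,-1,0,10,0]]' >/dev/null; python3 settle.py 2; python3 s.py .595 -.1145 .137
```

```text
pos [ 0.5968 -0.1157  0.1507] z [ 0.0449  0.0017 -0.999 ] x [ 0.999 -0.03   0.045] F [-0.7  0.  -1.4] w 0.0248 t 8.4
tool delta mm [-2.5 -1.1 13.6]
pos [ 0.5953 -0.1155  0.1396] z [ 0.0431  0.0023 -0.9991] x [ 0.999 -0.03   0.043] F [-0.2 -1.  -0.4] w 0.025 t 8.58
tool delta mm [-0.4 -1.   2.6]
```

```bash
python3 -m inch '[[-1,0,0,5,0],[-1,0,0,5,0]]' 120 >/dev/null; python3 s.py; python3 settle.py 3; python3 s.py .595 -.1145 .1235
```

```text
pos [ 0.5968 -0.1158  0.1304] z [ 0.0461  0.0015 -0.9989] x [ 0.998 -0.03   0.046] F [-3.1  0.3  9.3] w 0.0245 t 8.75
pos [ 0.5966 -0.1158  0.1299] z [ 0.0453  0.0016 -0.999 ] x [ 0.999 -0.03   0.045] F [ 0.5 -0.4 -0.6] w 0.025 t 8.9
tool delta mm [-1.9 -1.2  6.3]
```

```bash
python3 -m inch '[[-1,-1,0,5,0],[-1,-1,0,5,0]]' 120 >/dev/null; python3 s.py; python3 settle.py 3; python3 s.py .595 -.1145 .1235
python3 - <<'E'
from h import *
s=eyes.get_image('scene');d=eyes.get_image('side');st=manip.get_state();w=eyes.get_image('wrist');save(w['frame'],'w8.png')
f=np.hstack([cv2.resize(s['frame'][120:320,70:270],None,fx=2,fy=2),cv2.resize(d['frame'][140:340,350:520],None,fx=2,fy=2)]);save(f,'m4.png')
f=cv2.resize(w['frame'][120:240,180:440],None,fx=3,fy=3);save(f,'w8c.png')
E
```

```text
pos [ 0.5969 -0.1162  0.1225] z [ 5.010e-02  2.000e-04 -9.987e-01] x [ 0.998 -0.03   0.05 ] F [-1.1  0.7 10.5] w 0.0243 t 9.07
pos [ 0.5967 -0.1161  0.1215] z [ 4.930e-02  5.000e-04 -9.988e-01] x [ 0.998 -0.03   0.049] F [0.3 0.1 0.8] w 0.0245 t 9.22
tool delta mm [-1.6 -1.6 -2.1]
```

View pics/m4.png

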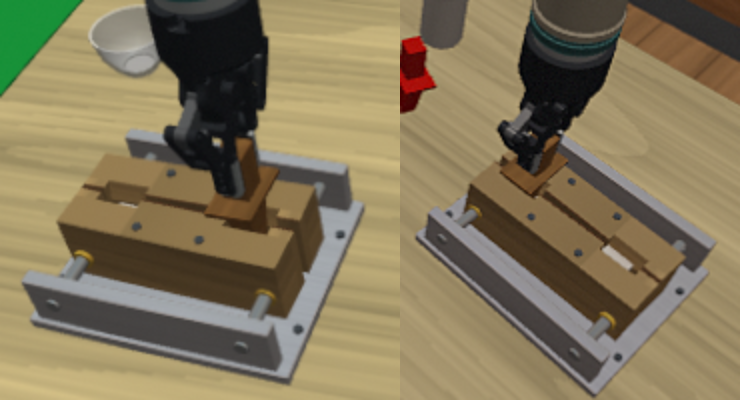

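View pics/w8c.png

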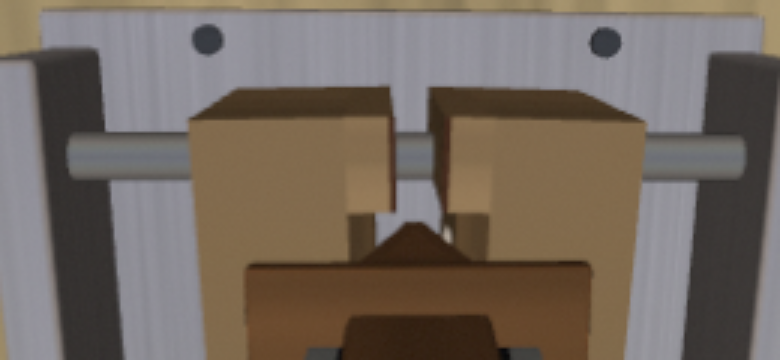

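The +y end has opened: the halves' end faces show a gap of about 9 mm, so the notch is about 7 mm, matching the depth estimate of about 39.5 mm. I'll lift and go to the -y notch.

```bash
python3 -m inch '[[-1,0,0,-30,0],[-1,0,0,-33,0]]' 120 >/dev/null; python3 settle.py 2; python3 s.py .5915 -.2335 .175
```

```text
pos [ 0.5925 -0.1158  0.1826] z [ 0.0443  0.0021 -0.999 ] x [ 0.999 -0.03   0.044] F [ 1.1  0.  -0.2] w 0.0247 t 9.63
tool delta mm [  2.1 117.7   7.3]
```

```bash
python3 -m inch '[[-1,0,39,0,0],[-1,0,39,0,0],[-1,0,39,0,0]]' 120 >/dev/null; python3 settle.py 3; python3 s.py .5915 -.2335 .137
python3 - <<'E'
from h import *
s=eyes.get_image('scene');d=eyes.get_image('side');st=manip.get_state();w=eyes.get_image('wrist');save(w['frame'],'w9.png')
f=np.hstack([cv2.resize(s['frame'][120:320,70:270],None,fx=2,fy=2),cv2.resize(d['frame'][140:340,350:520],None,fx=2,fy=2)]);save(f,'m5.png')
f=cv2.resize(w['frame'][80:300,180:460],None,fx=2.7,fy=2.7);save(f,'w9c.png')
E
```

```text
pos [ 0.5881 -0.2286  0.1804] z [ 0.0411  0.0083 -0.9991] x [ 0.999 -0.024  0.041] F [ 0.9  0.9 -1. ] w 0.0246 t 10.03
tool delta mm [ 1.8  5.2 43.5]
```

View pics/m5.png

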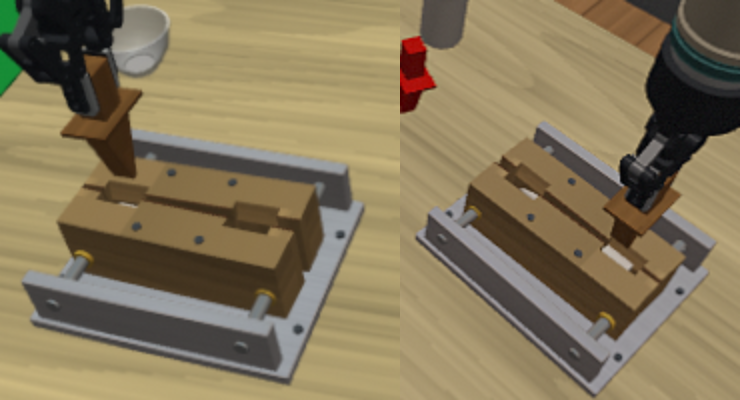

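View pics/w9c.png

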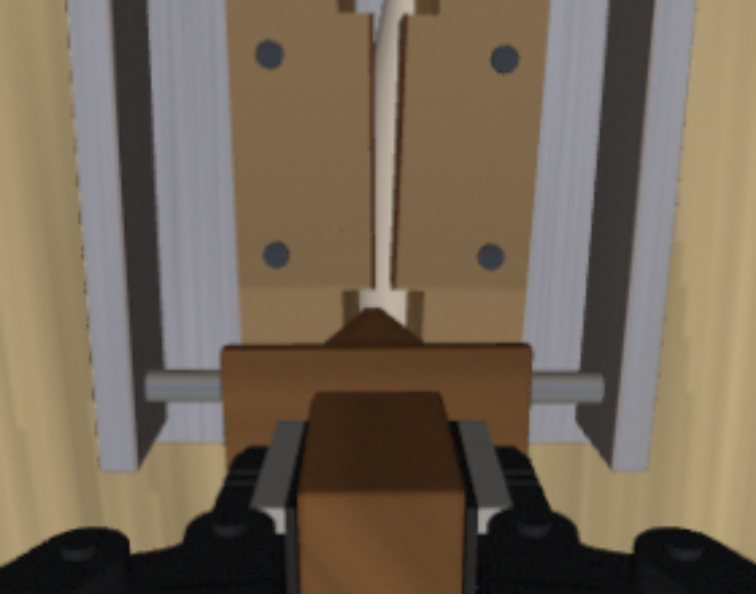

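The wedge stands over the -y notch, with its tip about 2.5 mm towards -x of centre: tip at crop (375,312), notch centre at about 384. The seam gap tapers by about 6.6 mm per 120 mm. Lowering.

```bash
python3 -m inch '[[-1,1,4,20,0],[-1,0,1,20,0]]' 120 >/dev/null; python3 settle.py 2; python3 s.py .592 -.2335 .137
```

```text
pos [ 0.5912 -0.2264  0.1415] z [ 0.042   0.0109 -0.9991] x [ 0.999 -0.017  0.042] F [-0.7  1.  -0. ] w 0.0245 t 10.45
tool delta mm [0.7 7.1 4.4]
```

```bash
python3 -m inch '[[-1,1,7,3,0.8]]' 120 >/dev/null; python3 settle.py 2; python3 s.py .592 -.2335 .112
```

```text
pos [ 0.5923 -0.2334  0.1383] z [ 0.0414  0.0107 -0.9991] x [ 0.999 -0.031  0.041] F [-0.4 -0.2 -0.6] w 0.0245 t 10.63
tool delta mm [-1.4  0.5 26.3]
```

```bash
python3 -m inch '[[-1,0,0,7,0],[-1,-1,0,7,0],[-1,-1,0,7,0]]' 120 >/dev/null; python3 s.py; python3 settle.py 3; python3 s.py .592 -.2335 .112
```

```text
pos [ 0.5926 -0.2339  0.1214] z [ 0.0464  0.0071 -0.9989] x [ 0.998 -0.03   0.046] F [-0.9  0.9 11.6] w 0.0244 t 10.88
pos [ 0.5925 -0.2338  0.1201] z [ 0.0457  0.0077 -0.9989] x [ 0.999 -0.03   0.045] F [-0.3 -0.1  0.9] w 0.0248 t 11.03
tool delta mm [-0.9 -0.2  8.1]
```

```bash
python3 -m inch '[[-1,-1,0,6,0],[-1,-1,0,5,0]]' 120 >/dev/null; python3 s.py; python3 settle.py 3; python3 s.py .592 -.2335 .112
python3 - <<'E'
from h import *
st=manip.get_state();w=eyes.get_image('wrist')
f=cv2.resize(w['frame'][80:300,180:460],None,fx=2.7,fy=2.7);save(f,'w10c.png')
E
```

```text
pos [ 0.5929 -0.2346  0.1123] z [ 0.0516  0.0048 -0.9987] x [ 0.998 -0.03   0.051] F [-0.9  1.2  8.4] w 0.0246 t 11.2
pos [ 0.5928 -0.2344  0.1112] z [ 0.0507  0.0054 -0.9987] x [ 0.998 -0.03   0.051] F [ 0.8 -0.2  1.8] w 0.0245 t 11.35
tool delta mm [-0.7 -0.9 -0.9]
```

View pics/w10c.png

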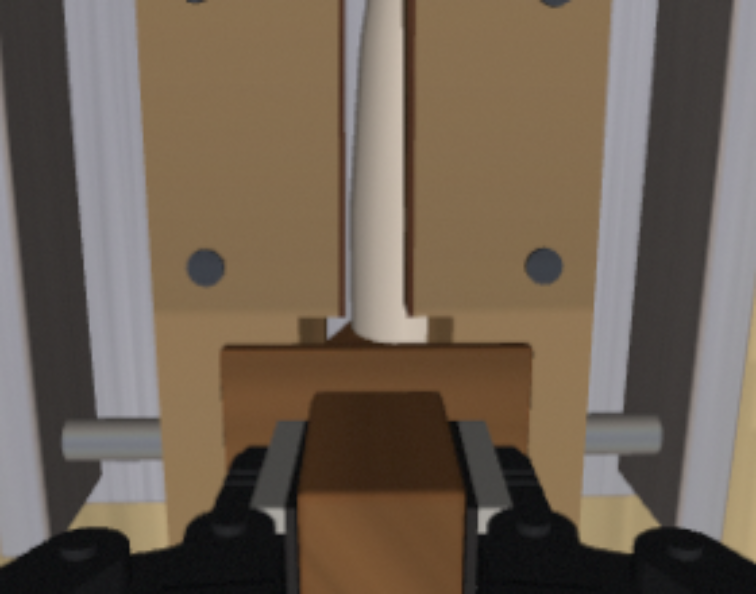

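The gap looks wide, so I'll measure it numerically before continuing.

```bash
python3 - <<'E'
from h import *
st=manip.get_state();w=eyes.get_image('wrist')
np.save('w10.npy',w['frame'])
for r in (20,150,290):
    L=[(138+(155-138)*r/310),341,413 if r>200 else 413,610-17*r/310]
    P=[atz(w,(80+r/2.7,180+c/2.7),.08,st) for c in L]
    print(np.round([p[:2] for p in P],4).tolist())
for row in (90,135,187):
    print(row,[tuple(int(v) for v in p) for p in w['frame'][row,298:342]])
for n in('near_seam','far_seam'): print(n,[(np.round(m['point'],1),m['confidence'],atz(w,m['point'],.08,st).round(4)) for m in mark_of(w,n)])
E
```

```text
[[0.5479, -0.1499], [0.5883, -0.1512], [0.6029, -0.1515], [0.6433, -0.1523]]
[[0.5469, -0.1756], [0.5872, -0.177], [0.6023, -0.1775], [0.6427, -0.1786]]
[[0.5456, -0.2053], [0.586, -0.2069], [0.6017, -0.2076], [0.6422, -0.2092]]
90 [(134, 110, 80), (135, 111, 80), (134, 110, 80), (134, 111, 80), (135, 111, 80), (136, 111, 80), (136, 111, 81), (104, 80, 57), (76, 47, 33), (103, 85, 81), (141, 136, 141), (152, 152, 160), (155, 154, 162), (156, 154, 163), (157, 156, 165), (158, 156, 165), (115, 113, 114), (105, 98, 91), (125, 117, 108), (136, 127, 117), (143, 133, 122), (150, 140, 129), (158, 148, 136), (165, 154, 142), (172, 161, 148), (177, 166, 152), (181, 169, 156), (185, 173, 159), (189, 177, 163), (194, 182, 167), (197, 185, 170), (111, 101, 89), (54, 42, 28), (67, 45, 31), (76, 47, 32), (90, 63, 44), (129, 104, 75), (134, 109, 79), (136, 111, 80), (136, 111, 81), (136, 111, 81), (135, 110, 80), (134, 110, 80), (135, 111, 81)]
135 [(133, 109, 79), (132, 108, 78), (132, 108, 79), (133, 108, 80), (132, 108, 78), (132, 109, 79), (132, 108, 79), (99, 74, 53), (77, 49, 36), (104, 88, 8
[... 731 characters left out ...]
142), (138, 135, 141), (105, 101, 99), (109, 102, 94), (128, 120, 110), (138, 129, 119), (142, 134, 123), (151, 141, 130), (157, 146, 135), (162, 152, 139), (167, 157, 144), (175, 163, 150), (178, 166, 154), (181, 169, 155), (184, 172, 159), (186, 174, 161), (191, 178, 165), (194, 182, 168), (196, 184, 169), (199, 186, 171), (202, 188, 173), (138, 125, 112), (72, 57, 44), (75, 48, 35), (77, 48, 33), (109, 83, 60), (127, 104, 75), (130, 107, 78), (129, 107, 77), (130, 106, 76), (130, 107, 78), (130, 107, 78), (129, 106, 76), (128, 105, 77)]
near_seam [(array([129.6, 308.7]), 0.83, array([ 0.5887, -0.1737,  0.08  ]))]
far_seam [(array([130.3, 326.9]), 0.91, array([ 0.599 , -0.1744,  0.08  ]))]
```

The gap is nearly parallel already, at roughly 12–13 mm. I'll lift and look from above.

```bash
python3 -m inch '[[-1,0,0,-35,0],[-1,0,0,-38,0]]' 120 >/dev/null; python3 settle.py 2; python3 s.py .594 -.1145 .175
python3 - <<'E'
from h import *
st=manip.get_state();w=eyes.get_image('wrist');s=eyes.get_image('scene');d=eyes.get_image('side')
f=cv2.resize(w['frame'][60:300,180:460],None,fx=2.5,fy=2.5);save(f,'w11c.png')
f=np.hstack([cv2.resize(s['frame'][170:320,70:270],None,fx=2,fy=2),cv2.resize(d['frame'][190:340,350:520],None,fx=2,fy=2)]);save(f,'m6.png')
for im,ss in((w,st),(s,None),(d,None)):
  for n in('near_seam','far_seam'): print(n,[(np.round(m['point'],1),m['confidence'],atz(im,m['point'],.08,ss).round(4)) for m in mark_of(im,n)[:1]])
np.save('w11.npy',w['frame'])
E
```

```text
pos [ 0.588  -0.2342  0.182 ] z [ 0.045   0.0084 -0.999 ] x [ 0.999 -0.03   0.045] F [ 0.5 -0.4  0.1] w 0.0248 t 11.82
tool delta mm [   2.1 -119.7    8.3]
near_seam [(array([127.5, 313.3]), 0.56, array([ 0.5878, -0.1739,  0.08  ]))]
far_seam [(array([125.4, 326.9]), 0.86, array([ 0.5987, -0.1726,  0.08  ]))]
near_seam [(array([220. , 164.4]), 0.66, array([ 0.5904, -0.1731,  0.08  ]))]
far_seam [(array([226.3, 163.6]), 0.57, array([ 0.6043, -0.1686,  0.08  ]))]
near_seam [(array([249.8, 432.7]), 0.87, array([ 0.5843, -0.1705,  0.08  ]))]
far_seam [(array([245.8, 439.5]), 0.89, array([ 0.6023, -0.1744,  0.08  ]))]
```

View pics/w11c.png

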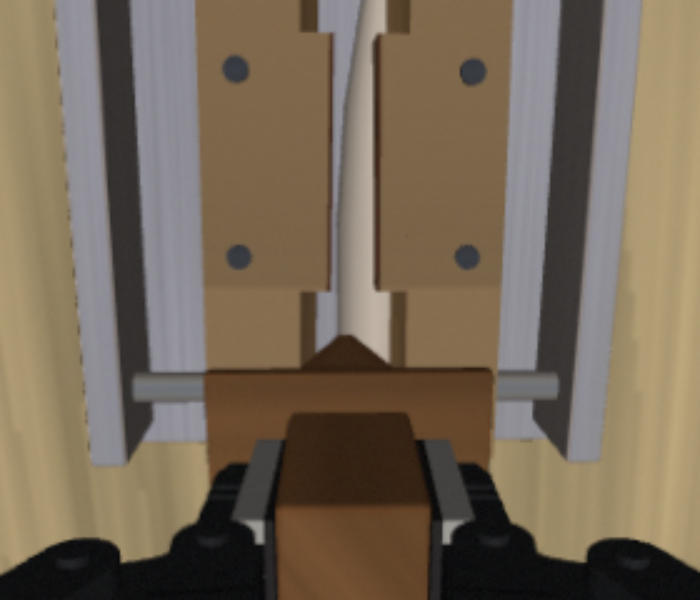

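View pics/m6.png

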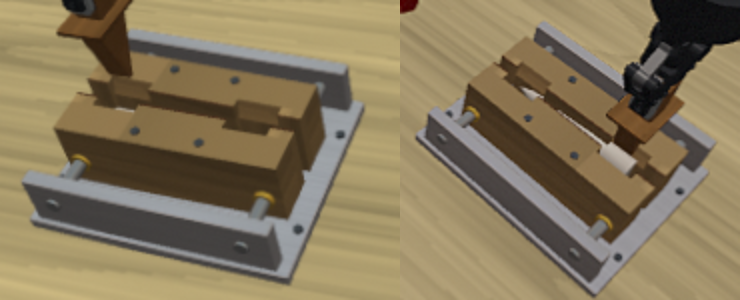

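```bash
python3 - <<'E'
from h import *
st=manip.get_state();w=eyes.get_image('wrist')
B=[(235,69),(473,71),(239,257),(467,257)]
P=[atz(w,(60+r/2.5,180+c/2.5),.08,st)*1000 for c,r in B];print(np.round(P,1)[:,:2].tolist())
a=P[1]-P[0];b=P[3]-P[2];print('spacing +y',np.linalg.norm(a),'-y',np.linalg.norm(b), 'dy',(P[0]-P[2])[1])
E_=[(330,60),(376,60),(329,280),(375,280)]
P=[atz(w,(60+r/2.5,180+c/2.5),.08,st)*1000 for c,r in E_];print(np.round(P,1)[:,:2].tolist())
for y in (84,130,172):
    f=w['frame'][y].astype(int);dR=np.abs(np.diff(f[:,0]-f[:,2]));print(y,[(c,dR[c]) for c in range(230,430) if dR[c]>14])
E
```

```text
[[555.7, -141.4], [627.4, -143.8], [553.3, -197.9], [625.9, -200.4]]
spacing +y 71.7552826688444 -y 72.59752759651931 dy 56.47464726575427
[[584.2, -139.7], [598.0, -140.0], [581.5, -206.3], [596.2, -206.8]]
84 [(261, np.int64(19)), (262, np.int64(39)), (276, np.int64(22)), (279, np.int64(19)), (317, np.int64(24)), (318, np.int64(24)), (335, np.int64(15)), (390, np.int64(30)), (391, np.int64(22))]
130 [(262, np.int64(16)), (263, np.int64(33)), (317, np.int64(31)), (388, np.int64(41))]
172 [(263, np.int64(15)), (264, np.int64(28)), (316, np.int64(32)), (317, np.int64(15)), (386, np.int64(40)), (387, np.int64(15))]
```

The bolt spacing shows the -y end about 1.8 mm wider than the +y end, with mid-seam near 12 mm, so it is well within limits. Next is the +y notch again, to about 17.5 mm.

```bash
python3 -m inch '[[-1,1,-39,2,0],[-1,1,-39,2,0],[-1,1,-38,2,0]]' 120 >/dev/null; python3 settle.py 3; python3 s.py .595 -.1135 .135
python3 - <<'E'
from h import *
w=eyes.get_image('wrist')
f=cv2.resize(w['frame'][100:300,180:460],None,fx=2.7,fy=2.7);save(f,'w12c.png')
E
```

```text
pos [ 0.593  -0.1206  0.1703] z [ 0.0364  0.0088 -0.9993] x [ 0.999 -0.036  0.036] F [-0.4 -1.1 -0.5] w 0.0241 t 12.72
tool delta mm [ 0.4 -6.9 35.4]
```

View pics/w12c.png

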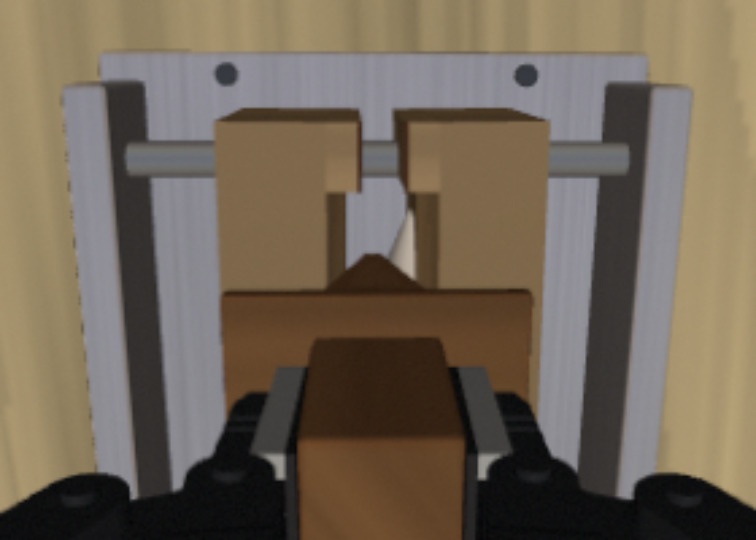

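The tip is over the +y notch, about 2–3 mm towards -x of centre and 7 mm short in y. Lowering.

```bash
python3 -m inch '[[-1,1,-7,20,0],[-1,0,0,22,0]]' 120 >/dev/null; python3 settle.py 2; python3 s.py .595 -.1135 .104
```

```text
pos [ 0.5975 -0.1184  0.1293] z [ 0.0398  0.0039 -0.9992] x [ 0.998 -0.038  0.04 ] F [-0.6  0.  -1.4] w 0.0242 t 13.03
tool delta mm [-3.7 -4.7 25.2]
```

```bash
python3 -m inch '[[-1,-3,-5,5,0]]' 120 >/dev/null; python3 settle.py 2; python3 s.py .595 -.1135 .104;  python3 -m inch '[[-1,-1,0,6,0],[-1,-1,0,6,0]]' 120 >/dev/null;python3 s.py; python3 settle.py 2; python3 s.py .595 -.1135 .104
```

```text
pos [ 0.594  -0.1135  0.1238] z [ 0.038   0.0045 -0.9993] x [ 0.999 -0.039  0.038] F [-0.3 -1.  -0.4] w 0.0246 t 13.22
tool delta mm [ 0.2  0.1 19.8]
pos [ 0.5956 -0.1149  0.1145] z [ 0.0465  0.0021 -0.9989] x [ 0.998 -0.04   0.046] F [ 3.2 -0.2  2.4] w 0.0247 t 13.38
pos [ 0.5951 -0.1149  0.1137] z [ 0.0449  0.0021 -0.999 ] x [ 0.998 -0.04   0.045] F [ 1.9 -1.  -0.9] w 0.0248 t 13.48
tool delta mm [-0.6 -1.3  9.7]
```

```bash
python3 -m inch '[[-1,0,0,6,0],[-1,0,0,6,0]]' 120 >/dev/null;python3 s.py; python3 settle.py 3; python3 s.py .595 -.1135 .104
python3 - <<'E'
from h import *
w=eyes.get_image('wrist')
f=cv2.resize(w['frame'][100:300,180:460],None,fx=2.7,fy=2.7);save(f,'w13c.png')
E
```

```text
pos [ 0.5965 -0.1155  0.1045] z [ 4.800e-02  5.000e-04 -9.988e-01] x [ 0.998 -0.04   0.048] F [-2.3 -0.3 11.1] w 0.024 t 13.65
pos [ 0.5964 -0.1154  0.1032] z [ 4.730e-02  9.000e-04 -9.989e-01] x [ 0.998 -0.04   0.047] F [1.4 0.3 0.5] w 0.0244 t 13.8
tool delta mm [-1.4 -1.8 -0.9]
```

View pics/w13c.png

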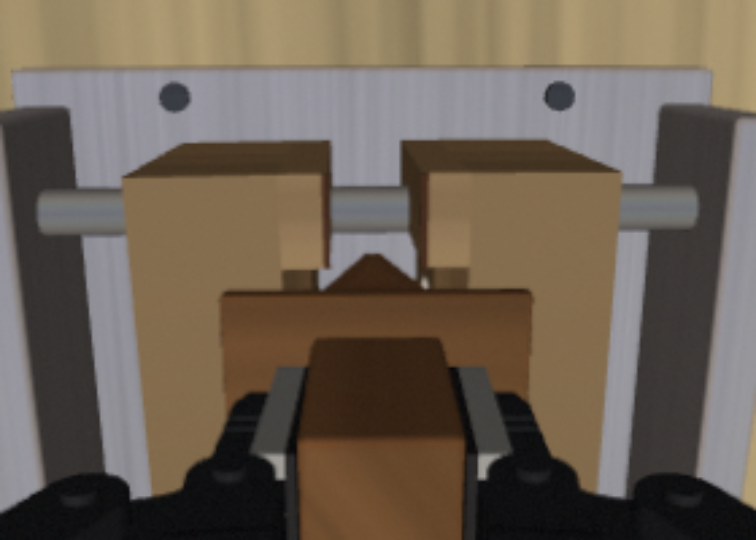

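The +y end is now at about 18 mm. Back to the -y notch.

```bash
python3 -m inch '[[-1,0,0,-38,0],[-1,0,0,-38,-0.5],[-1,0,39,0,0],[-1,0,39,0,0],[-1,0,41,0,0]]' 120 >/dev/null; python3 settle.py 3; python3 s.py .592 -.2335 .12
python3 - <<'E'
from h import *
st=manip.get_state();w=eyes.get_image('wrist')
f=cv2.resize(w['frame'][60:300,180:460],None,fx=2.5,fy=2.5);save(f,'w14c.png')
E
```

```text
pos [ 0.5854 -0.2296  0.1762] z [ 0.0341  0.0098 -0.9994] x [ 0.999 -0.026  0.034] F [-0.3  0.9 -0.3] w 0.0245 t 14.42
tool delta mm [ 4.7  4.3 56.3]
```

View pics/w14c.png

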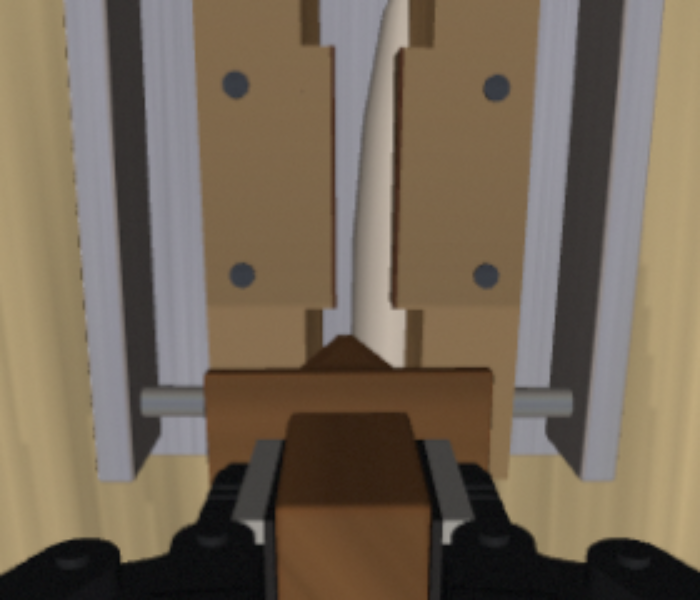

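The notch centre is about 4.5 mm towards +x of the tip (crop 365 against 347). Bolt spacing:

```bash
python3 - <<'E'
from h import *
st=manip.get_state();w=eyes.get_image('wrist')
B=[(235,85),(496,88),(242,275),(486,275)]
P=[atz(w,(60+r/2.5,180+c/2.5),.08,st)*1000 for c,r in B];print(np.round(P,1)[:,:2].tolist())
a=P[1]-P[0];b=P[3]-P[2];print('spacing +y',np.linalg.norm(a),'-y',np.linalg.norm(b))
E
python3 -m inch '[[-1,3,4,18,0],[-1,1,2,20,0]]' 120 >/dev/null; python3 settle.py 2; python3 s.py .592 -.2335 .103
```

```text
[[554.8, -141.5], [633.8, -143.9], [553.6, -199.2], [631.8, -201.4]]
spacing +y 79.12909754939457 -y 78.26346301272704
pos [ 0.5897 -0.2285  0.1377] z [ 0.0315  0.0146 -0.9994] x [ 0.999 -0.02   0.031] F [-1.   0.9 -1. ] w 0.0242 t 14.78
tool delta mm [ 1.3  5.5 34.7]
```

```bash
python3 - <<'E'
from h import *
w=eyes.get_image('wrist');st={'position':np.array([5.74479511e-01, 7.63386711e-05, 2.30418139e-01]),'ee_rot':[-1.19711016e-04,  9.99999582e-01, -4.12748196e-06, -9.06080457e-04]}
P=[atz(w,(r,c),.08,st)*1000 for c,r in((313,311),(366,313))];print(P,np.linalg.norm(P[1]-P[0]))
E
```

```text
[array([ 565.0922872 , -142.82836673,   80.        ]), array([ 624.98024484, -145.49257774,   80.        ])] 59.947189176920055
```

Shut, the bolt spacing was 60.0 mm. Now it is 79.1 and 78.3 mm, so mid-seam is about 18.7 mm open and the ends differ by about 1.8 mm. That meets the goal, so I only need to seat the wedge in this notch.

```bash
python3 -m inch '[[-1,1,6,10,0.5]]' 120 >/dev/null; python3 settle.py 2; python3 s.py .592 -.2335 .103; python3 -m inch '[[-1,-1,0,10,0],[-1,-1,0,8,0]]' 120 >/dev/null; python3 s.py; python3 settle.py 2; python3 s.py .592 -.2335 .103
```

```text
pos [ 0.5914 -0.2345  0.1284] z [ 0.0321  0.0139 -0.9994] x [ 0.999 -0.029  0.032] F [-0.7 -1.2 -0.9] w 0.0245 t 15.02
tool delta mm [-0.2 -0.7 25.4]
pos [ 0.5915 -0.2347  0.1117] z [ 0.0363  0.0117 -0.9993] x [ 0.999 -0.028  0.036] F [ 0.1 -0.  -1.1] w 0.0246 t 15.18
pos [ 0.5907 -0.2344  0.1108] z [ 0.0342  0.0129 -0.9993] x [ 0.999 -0.028  0.034] F [ 0.2  1.1 -1.3] w 0.0249 t 15.28
tool delta mm [ 1.  -0.8  7.9]
```

```bash
python3 -m inch '[[-1,0,0,5,0],[-1,0,0,5,0]]' 120 >/dev/null; python3 s.py; python3 settle.py 2; python3 s.py .592 -.2335 .103
```

```text
pos [ 0.5923 -0.2348  0.102 ] z [ 0.0377  0.0113 -0.9992] x [ 0.999 -0.028  0.037] F [-2.2  0.4  8.2] w 0.0247 t 15.45
pos [ 0.5921 -0.2348  0.1014] z [ 0.037   0.0115 -0.9992] x [ 0.999 -0.028  0.037] F [0.2 0.3 0.9] w 0.0248 t 15.55
tool delta mm [-0.1 -1.3 -1.6]
```

Seated with about 8 N. I'll open, then retreat.

```bash
python3 -m inch '[[1,0,0,0,0]]' 120 >/dev/null; python3 settle.py 8; python3 s.py; python3 -m inch '[[1,0,0,-20,0],[1,0,0,-35,0],[1,0,0,-35,0],[1,0,-40,-30,0],[1,0,0,-30,0]]' >/dev/null; python3 settle.py 3; python3 s.py
python3 - <<'E'
from h import *
st=manip.get_state();w=eyes.get_image('wrist');s=eyes.get_image('scene');d=eyes.get_image('side')
save(w['frame'],'w20.png')
f=np.hstack([cv2.resize(s['frame'][150:320,70:270],None,fx=2,fy=2),cv2.resize(d['frame'][170:340,350:520],None,fx=2,fy=2)]);save(f,'m20.png')
for im,ss in((w,st),(s,None),(d,None)):
  for n in('near_seam','far_seam','wedge_grip'): print(n,[(np.round(m['point'],1),round(m['confidence'],2),atz(im,m['point'],.08 if 'seam' in n else .115,ss).round(4)) for m in mark_of(im,n)])
E
```

```text
pos [ 0.5921 -0.2348  0.1015] z [ 0.037   0.0115 -0.9992] x [ 0.999 -0.028  0.037] F [-0.  -0.5  0.2] w 0.0853 t 16.03
pos [ 0.586  -0.2068  0.2455] z [ 0.0276  0.0125 -0.9995] x [ 0.999 -0.032  0.027] F [-0.7  0.8  0.4] w 0.0859 t 16.6
near_seam [(array([155., 315.]), 0.65, array([ 0.5852, -0.1745,  0.08  ]))]
far_seam [(array([151.4, 329. ]), 0.63, array([ 0.5995, -0.1713,  0.08  ]))]
wedge_grip [(array([218.6, 323.5]), 0.91, array([ 0.5909, -0.2314,  0.115 ]))]
near_seam [(array([217.5, 165.5]), 0.96, array([ 0.5845, -0.1736,  0.08  ]))]
far_seam [(array([229.6, 159.6]), 0.91, array([ 0.6126, -0.1722,  0.08  ]))]
wedge_grip [(array([285.4, 397.1]), 0.88, array([0.6779, 0.215 , 0.115 ])), (array([140.3, 360.2]), 0.71, array([0.3526, 0.1294, 0.115 ])), (array([257.4, 310.5]), 0.64, array([0.6507, 0.0881, 0.115 ])), (array([201.4, 125.9]), 0.56, array([ 0.593 , -0.2336,  0.115 ])), (array([169.9, 312.8]), 0.56, array([0.4562, 0.0564, 0.115 ]))]
near_seam [(array([251.5, 434.3]), 0.63, array([ 0.5832, -0.1751,  0.08  ]))]
far_seam [(array([245.3, 439.4]), 0.77, array([ 0.6032, -0.1735,  0.08  ]))]
wedge_grip [(array([223.3, 305.5]), 0.94, array([0.4279, 0.037 , 0.115 ])), (array([259.4, 467. ]), 0.82, array([ 0.5875, -0.2356,  0.115 ])), (array([134.6, 326.1]), 0.78, array([0.6535, 0.2053, 0.115 ])), (array([169.9, 359.2]), 0.63, array([0.6199, 0.0644, 0.115 ])), (array([231.8, 238.7]), 0.6, array([0.3181, 0.1137, 0.115 ]))]
```

View pics/m20.png

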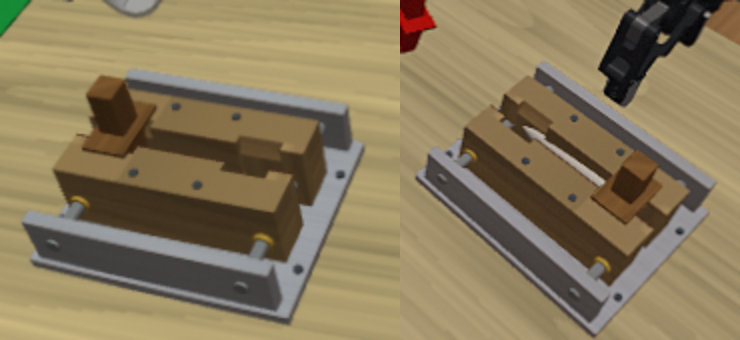

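View pics/w20.png

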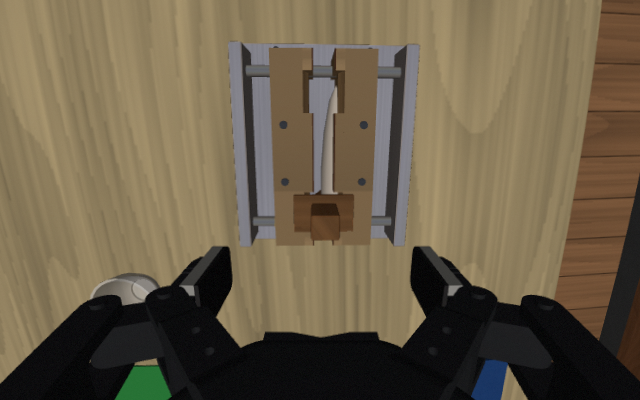

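The wedge stands upright in the -y notch, at (325,218) in the wrist view, and the gripper is clear. A final check by bolt spacing:

```bash
python3 - <<'E'
from h import *
st=manip.get_state();w=eyes.get_image('wrist');s=eyes.get_image('scene');d=eyes.get_image('side')
g=cv2.cvtColor(w['frame'],cv2.COLOR_RGB2GRAY).astype(float);P=[]
for c,r in((283,125),(364,125),(285,182),(362,182)):
    p=85-g[r-6:r+7,c-6:c+7];p=np.clip(p,0,None);y,x=np.mgrid[-6:7,-6:7];cc=(r+(p*y).sum()/p.sum(),c+(p*x).sum()/p.sum());P.append(atz(w,cc,.08,st)*1000)
print(np.round(P,1)[:,:2].tolist(),np.linalg.norm(P[1]-P[0])-60,np.linalg.norm(P[3]-P[2])-60,'angle',np.arctan2(*(P[0]-P[2])[:2])-np.arctan2(*(P[1]-P[3])[:2]))
print('wedge',tri([ray(s,(201.4,125.9)),ray(d,(259.4,467.0)),ray(w,(218.6,323.5),st)]))
E
```

```text
[[554.3, -142.9], [634.4, -145.7], [552.5, -200.6], [632.6, -203.3]] 20.20130151366918 20.088309087673125 angle -0.001955258175549108
wedge (array([ 0.58962769, -0.23382991,  0.11129429]), [2.3, 1.4, 3.6])
```

The opening is about 20 mm and parallel within about 0.002 rad. The wedge handle centre is about 0.111 m up and on the notch. Handing in.

```bash
python3 -c "
from rig import manip
print(manip.sign_off())"
```

```text
the job is handed in; nothing more can be done
None
```

I parted the mould halves to about 20 mm and left the wedge standing in the -y notch. I handed the job in at about 17 s of the 45 s allowed. `sign_off` gives no verdict, so these results rest on my own checks.

**What I did:** I took the square-block wedge from the stand and pressed it in turn into the +y notch (about 7 mm), the -y notch (about 13 mm) and the +y notch again (about 18 mm). I then seated it in the -y notch, opened the gripper and backed away.

**Last checks:**
- **Opening:** bolt spacing in the wrist image puts the halves about 20 mm apart at mid-seam, parallel within about 0.002 rad. Pressing forces stayed around 8–12 N.
- **Wedge:** its handle centre is about 4 mm across and 1 mm along from the notch centre, and 0.111 m above the table. It looks upright in all three cameras.

**What disagreed:**
- **Mid-seam marks:** the network marks gave scattered openings (about 15, 20 and 28 mm), so I relied on the bolts.
- **First press:** the largest unevenness came after it. I estimated about 7 mm from the images and depth, but one raw reading allowed nearly 9 mm, against the 9.6 mm limit.
- **Other end moved:** pressing the -y notch also opened the +y end by about 4 mm, more than the task suggested.
- **Tool lean:** the arm crept with every move, so the tool leaned 2–3° throughout.

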